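# Return a token tin through a spring flap

### The arm

A 7-joint arm with a two-finger parallel gripper is mounted at the origin on the work surface. World frame = base frame: x ahead of the robot, y to its left, z up, the work surface at z = 0. Lengths are in m, angles in degrees, forces in N, time in s.
With the tool pointing down it reaches from about 0.4 to 0.875 m from the base axis. Payload 19.3 kg.
Tool frame: the origin (TCP) lies at the very end of the fingers, on their centre line; the grasp point (between the pads) lies 19 mm behind it; z points along the fingers, y is the line along which they close (so a half turn about z gives the same grasp; the last joint's range is limited). The gripper opens to 85 mm and grips with 20 to 120 N. Pads are 22 mm wide; open, the fingers measure 114 mm over their backs; the gripper's body (76 mm by 85 mm) begins 54 mm behind the grasp point. The pads swing forward as they close: fully open they stand 13 mm farther back than shut.
Start: joints at [-70.256, 29.874, -2.08, 91.645, 1.215, 58.505, -6.463], TCP at [0.252, 0.572, 0.231] pointing down, gripper open.
Joint ranges: [-166.77, 166.77], [-17.47, 122.26], [-85.68, 81.53], [9.62, 139.38], [-72.42, 252.41], [9.2, 110.78], [-144.41, 144.41]. Speed limits (degrees/s): [108.29, 108.29, 136.94, 136.94, 172.46, 172.46, 172.46].

### API

Orientations are given as a 3x3 rotation matrix whose columns are the frame's x, y, z axes.
In Python, from plant import bot gives the robot as it stands. The module is installed in compiled form; this text tells all that it offers.
- The arm moves only by the shell command python3 -m inch 'ROWS' [FORCE]. ROWS is a JSON object of lists of equal length, an entry for each row: "slide": the shift along the tool's x, y, z in cm, a list of three; "twist": the turn about the tool's z in rad; "grip": the closure, from 0 (fully open) to 1 (shut). A call has 1 to 12 rows; each row shifts and turns the commanded pose from where the row before left it, along the tool's axes as they then stand; what a row does not reach is not made up. A row lasts 1/8 s, in which the tool goes at most 62.5 mm and 10.7 degrees, less where a joint would pass 70% of its speed; a pose out of reach is approached as far as the arm can. A call with a gripper value outside its range is refused whole. The fingers move at their own pace and stop on an object; FORCE is the grip in N (left out, the last holds). Time passes only in rows, so rows that do not move let the fingers close. It gives the time, the measured TCP pose, the force, the opening and the grip force at its end, in the units of the state.
- bot.observe(): the state, without advancing time (a new reading comes with each control period).
- bot.snapshot(name): name is "side" or "top" or "wrist"; returns (picture, depth): 420x560x3 uint8, red, green, blue; 420x560 float32, m along the optical axis (not along the pixel's ray), 0 where there is no reading.
- bot.camera_info(name): a dict with "fovy" (degrees; the focal length in pixels is half the picture's height over the tangent of half this angle, whatever the lens; pixels are square), "cx", "cy" (the principal point, pixels), "k1" (the pictures are not rectified: a ray, as slopes to the right and down, at radius r is drawn at 1 + k1 r^2 times it, then the intrinsics apply), "world_from_camera" (4x4, takes a point from camera to world coordinates). Camera axes: x right, y down, z forward; pixel columns grow to the right and rows downward; lengths in m; the calibration is good to about 2 mm. A picture is of the moment at which its call begins: read the wrist's pose just before it. camera_info takes no time and is no camera call; for the wrist camera it gives the pose at the moment of the call.
- bot.hand_in(): hands the job in; it is judged then, once.
The state is a dict: "time": time; "qpos": joint angles; "dq": joint speeds; "joint_efforts": joint torques, N m; "tcp_pos": TCP position; "ee_rot": TCP orientation; "force": force on the tool from outside, world axes, zero at the start; "wrist_torque": the same for the moment, N m; "grip_width": finger opening in m; "finger_force": force on a finger pad.
Only numpy, scipy, OpenCV 4.12 (cv2) and the standard library are available. Lean on these libraries where they do the work, as an engineer would, in place of code of your own. Each camera call takes 0.05 s, during which the arm holds its last target. There are 200 camera calls.

### The job

Put the flat metal token tin lying in the lane into the games-table returns box: with one fingertip press the long bar beside the lane down and keep it down, so that the spring flap stays open, while the other fingertip pushes the tin along the lane and under the flap until it drops into the box. Then let the bar up so that the flap shuts. Only push the tin, never pick it up, and leave everything else on the table where it stands.

Things in the scene. Friction and masses are not known exactly. Their poses are not given: they have to be found in the camera images.
- returns: plywood returns box, fixed, with a raised platform on the robot's side; place and yaw differ each time. Origin: on the table straight below the middle of the mouth's sill; +x points into the box, +y left, +z up. Box behind the mouth: 160 mm deep, inside y -92 to +86 mm, clear roof 143 mm above the table. Platform: x -170 mm to 0, with a ledge left of the lane (y +36 to +90 mm) at lane height
- mouth (a point): middle of the mouth's sill, 80 mm above the box's origin, at lane floor height. The lane before it (170 mm long, along the box's x) is 62 mm wide between rails 5 mm thick and 10 mm high. The mouth is 62 mm wide, 40 mm high; right behind the sill the floor drops 74 mm, so a part whose middle is past the sill tips in
- tin: closed flat rectangular metal tin with a dark seam, 72 long (its x) x 46 wide (its y) x 26 mm high (90 g nominal), loose, lying flat in the lane with its length along it. Origin: centre of its underside
- tin_mid (a point): the middle of the tin's solid, 13 mm above its origin along its own z
- bar (a joint): travel of the spring press bar in m: 0 up, 0.024 fully down; it rises by itself when released. Its spring needs about 2 N to start and 6 N at the bottom. A linkage swings the flap open by 0.12 rad for each mm pressed
- bar_top (a point): middle of the top of the press bar, an aluminium plate 180 mm long (along the box's x), 48 mm wide, right of the lane: 98 mm before the mouth and 68 mm right of the lane's middle line (box x -98, y -68 mm). Top 110 mm above the table when up, 86 mm fully down. It goes straight down wherever along its length it is pressed; a fingertip may slide along it
- flap (a joint): angle of the grey flap, rad: 0 shut (hanging before the mouth), 2.88 with the bar fully down; swings outward (to the robot) and up about a level hinge 40 mm above the lane floor, 4 mm before the mouth. Cannot be pushed open inwards. Clears the tin from about 1.6 rad on, where it sticks out 42 mm from the mouth above the tin (26 mm at 2.5 rad, 14 mm at 2.88)
- flap_edge (a point): middle of the flap's free lower edge (flap 60 mm wide, 38 mm from hinge to edge, 4 mm thick). To swing open it needs the lane free for 42 mm before the mouth; the tin starts behind that
- pawn: bystander: grey game figure 39 mm tall on a 26 mm round base, on the platform's left ledge. Origin under its base
- die: bystander: white 18 mm die on the platform's left ledge. Origin under it
- pot: bystander: paint pot 34 mm across, 42 mm tall, on the table left of the platform. Origin under it
- dropper: bystander: slim paint bottle 25 mm across, 65 mm tall, on the table left of the platform. Origin under it
- roundtin: bystander: round tin 52 mm across, 24 mm tall, on the table right of the platform. Origin under it
- deck: bystander: card box 92 x 66 x 20 mm flat on the table, at the right. Origin under it
- water: bystander: water bottle 64 mm across, 200 mm tall, at the left. Origin under it
Things that resemble listed ones, but are neither listed nor needed, are in the scene too. What is shaped like the tin but purple or red is not meant.

How it is judged:
By the outcome, as a careful person would: the job done as asked, in the order asked, and still so for the second after the job is handed in, with the robot touching nothing.
It also fails if it takes over 48 s, if anything falls off the work surface, if the arm or the gripper's body presses on something with over 40 N, if the wrist force passes 120 N, or if a joint passes its speed limit or range.

## Working session

There is one attempt and no reset: what is moved stays moved. The work goes in short steps, Python scripts to look and compute and a shell command to move; the robot and the scene stay as the last step left them, time stands still between calls to the robot, and variables do not carry over. Pictures are saved under pics/ and viewed, at most 12 in all, crops included, and the job is handed in when it is done.

```bash
mkdir -p pics; cat > h.py <<'E'
import numpy as np, cv2
from plant import bot
def snap(name,fn=None):
    ci=bot.camera_info(name); im,d=bot.snapshot(name)
    if fn: cv2.imwrite('pics/'+fn,cv2.cvtColor(im,cv2.COLOR_RGB2BGR))
    return im,d,ci
def rays(ci,uv,h=420):
    f=h/2/np.tan(np.radians(ci['fovy'])/2); uv=np.atleast_2d(np.array(uv,float))
    K=np.array([[f,0,ci['cx']],[0,f,ci['cy']],[0,0,1]])
    p=cv2.undistortPoints(uv[:,None],K,np.array([ci['k1'],0,0,0,0.]))[:,0]
    T=np.array(ci['world_from_camera']); return T[:3,3],np.c_[p,np.ones(len(p))]@T[:3,:3].T
def onplane(ci,uv,z):
    o,r=rays(ci,uv); return o+r*((z-o[2])/r[:,2])[:,None]
def withdepth(ci,uv,d):
    o,r=rays(ci,uv); return o+r*np.array(d).reshape(-1,1)
E
python3 - <<'E'
from h import *
for n in('top','side'):
    im,d,ci=snap(n,n+'0.png'); np.savez(n+'0.npz',im=im,d=d); print(n,ci)
s=bot.observe(); print(s['time'],s['ee_rot'],s['tcp_pos'],s['grip_width'])
E
```

```text
top {'fovy': 46.78986973527175, 'cx': 269.4500338476783, 'cy': 198.41441069226607, 'k1': -0.08849534265763806, 'world_from_camera': array([[-0.13732085, -0.96812911,  0.20944931,  0.28480104],
       [-0.99051168,  0.135375  , -0.02366883,  0.02224584],
       [-0.00543971, -0.21071221, -0.977533  ,  1.14717107],
       [ 0.        ,  0.        ,  0.        ,  1.        ]])}
side {'fovy': 56.645255807412184, 'cx': 282.33017775371565, 'cy': 211.01394042378826, 'k1': -0.033548756722875175, 'world_from_camera': array([[-0.97753127, -0.15250829,  0.1455123 ,  0.400417  ],
       [-0.20967539,  0.632599  , -0.74555666,  0.72987371],
       [ 0.02165264, -0.7593153 , -0.65036254,  0.74582954],
       [ 0.        ,  0.        ,  0.        ,  1.        ]])}
0.1 [[-9.15193935e-01  4.03013585e-01 -3.32522016e-04]
 [ 4.03013713e-01  9.15193428e-01 -9.67579754e-04]
 [-8.56258221e-05 -1.01953406e-03 -9.99999477e-01]] [0.25179055 0.57172054 0.23077813] 0.08547602827266948
```

View pics/top0.png

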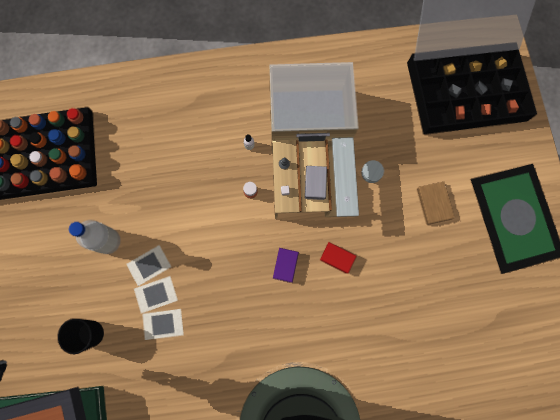

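View pics/side0.png

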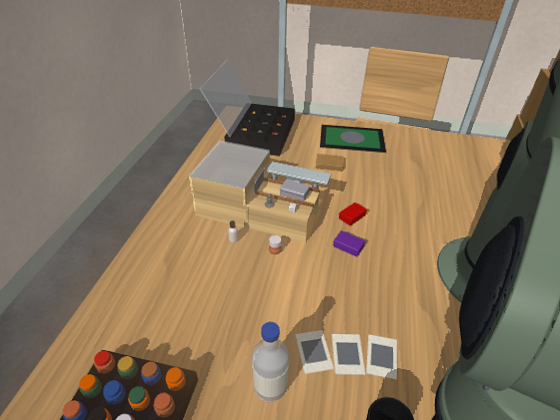

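The top view shows the box with mouth at about (313,138), tin at (316,182) and bar at (345,177); purple and red decoys lie on the table. Now I'll measure the bar and tin.

```bash
python3 - <<'E'
from h import *
z=np.load('top0.npz'); im,d=z['im'],z['d']; ci=bot.camera_info('top')
for (x,y) in [(345,177),(316,182),(316,170),(290,205),(330,205),(313,139),(340,110)]: print((x,y),im[y,x],withdepth(ci,[(x,y)],d[y,x]).round(3))
v,u=np.mgrid[100:240,260:380]; uv=np.c_[u.ravel(),v.ravel()]
P=withdepth(ci,uv,d[100:240,260:380].ravel()); c=im[uv[:,1],uv[:,0]].astype(int)
def rect(name,m,zt):
    k=m.reshape(140,120).astype(np.uint8); k=cv2.morphologyEx(k,cv2.MORPH_OPEN,np.ones((3,3)))
    cs=max(cv2.findContours(k,0,1)[0],key=cv2.contourArea)[:,0]+[260,100]
    w=onplane(ci,cs,zt)[:,:2]*1000; r=cv2.minAreaRect(w.astype(np.float32)); print(name,len(cs),r,cv2.boundingRect(cs))
    print(cv2.boxPoints(r).round(1).tolist())
rect('bar',(c[:,2]>c[:,0]+8)&(c[:,1]>130)&(P[:,2]>.095)&(P[:,2]<.13)&(uv[:,0]>328),.110)
rect('tin',(abs(c[:,2]-c[:,0])<40)&(c[:,2]>c[:,0]-10)&(uv[:,0]<331)&(uv[:,0]>300)&(uv[:,1]>152)&(uv[:,1]<212),.106)
rect('plat',(P[:,2]>.07)&(P[:,2]<.099)&(uv[:,1]>130)&(c[:,0]>c[:,2]+25),.08)
E
python3 -c "
import cv2;a=cv2.imread('pics/top0.png')[95:235,255:395];cv2.imwrite('pics/c1.png',cv2.resize(a,(560,560),interpolation=2))"
```

```text
(345, 177) [166 172 173] [[ 0.532 -0.175  0.11 ]]
(316, 182) [146 142 150] [[ 0.531 -0.11   0.103]]
(316, 170) [147 142 151] [[ 0.558 -0.114  0.105]]
(290, 205) [191 161 115] [[ 0.492 -0.047  0.08 ]]
(330, 205) [118  75  45] [[ 0.478 -0.134  0.091]]
(313, 139) [35 36 37] [[ 0.634 -0.121  0.095]]
(340, 110) [144 144 149] [[ 0.677 -0.185  0.141]]
bar 8 ((614.7615966796875, -168.7665557861328), (4.505886077880859, 4.874541282653809), 80.32188415527344) (335, 141, 3, 3)
[[612.0, -170.60000610351562], [616.7999877929688, -171.39999389648438], [617.5, -167.0], [612.7000122070312, -166.10000610351562]]
tin 101 ((530.3248291015625, -108.75373077392578), (45.113529205322266, 74.1011734008789), 78.5397720336914) (305, 166, 22, 33)
[[489.5, -123.5], [562.2000122070312, -138.1999969482422], [571.0999755859375, -94.0], [498.5, -79.30000305175781]]
plat 384 ((559.7007446289062, -86.67677307128906), (137.18585205078125, 178.70318603515625), 83.27745819091797) (272, 136, 60, 78)
[[462.8999938964844, -144.3000030517578], [640.4000244140625, -165.3000030517578], [656.5, -29.0], [479.0, -8.100000381469727]]
```

View pics/c1.png

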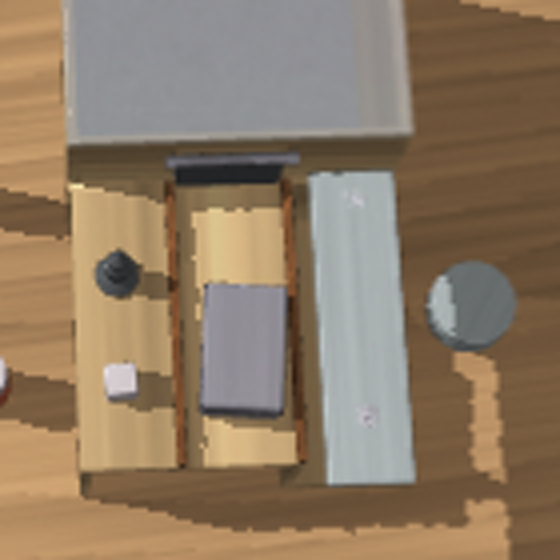

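The crop shows the bar corners at about (310,173), (392,172), (413,481) and (328,484). The rails run at x≈175 and x≈295, and the tin spans (200–287, 283–413).

```bash
python3 - <<'E'
from h import *
ci=bot.camera_info('top')
z=np.load('top0.npz'); im,d=z['im'],z['d']
f=lambda l: np.array(l)/4+[255-.4,95-.4]
B=onplane(ci,f([(310,173),(392,172),(413,481),(328,484)]),.110)*1000
print(B.round(1), B.mean(0), [np.linalg.norm(B[i]-B[i-1]) for i in range(4)])
k=((im[:,:,2].astype(int)>=im[:,:,0].astype(int))&(im[:,:,0]>110)).astype(np.uint8); k[:, :331]=0;k[:,361:]=0;k[:137]=0;k[220:]=0
c=max(cv2.findContours(k,0,1)[0],key=cv2.contourArea)[:,0]; w=onplane(ci,c,.11)[:,:2]*1000
r=cv2.minAreaRect(w.astype(np.float32)); print('bar',r)
e=((B[0]+B[1])-(B[2]+B[3]))[:2]; print('yaw',np.degrees(np.arctan2(e[1],e[0])))
R=onplane(ci,f([(170,185),(182,465),(288,180),(301,460)]),.09)*1000; print(R.round(1))
for a,b in((1,0),(3,2)): e=R[b]-R[a]; print('rail yaw',np.degrees(np.arctan2(e[1],e[0])))
t=onplane(ci,f([(206,284),(287,286),(283,411),(203,408)]),.106)*1000; print('tin',t.round(1),t.mean(0))
E
```

```text
[[ 625.7 -161.7  110. ]
 [ 619.9 -207.7  110. ]
 [ 444.2 -188.2  110. ]
 [ 449.  -142.   110. ]] [ 534.7045441  -174.91623033  110.        ] [np.float64(177.72256367980714), np.float64(46.3538440488984), np.float64(176.83058042466138), np.float64(46.42682643303648)]
bar ((534.5446166992188, -174.9779052734375), (46.47377395629883, 177.35166931152344), 83.83831787109375)
yaw -6.33994072905642
[[ 636.1  -84.6   90. ]
 [ 474.   -66.7   90. ]
 [ 629.8 -152.    90. ]
 [ 467.6 -132.6   90. ]]
rail yaw -6.2702619028883575
rail yaw -6.83878090918844
tin [[ 570.7  -94.1  106. ]
 [ 563.3 -138.7  106. ]
 [ 493.3 -124.9  106. ]
 [ 501.   -81.6  106. ]] [ 532.05021167 -109.81440013  106.        ]
```

```bash
python3 -m inch '{"slide":[[0,0,-5],[-3.7,-4.29,0],[-3.7,-4.29,0],[-3.7,-4.29,0],[-3.7,-4.29,0],[-3.7,-4.29,0],[-3.7,-4.29,0],[-3.7,-4.29,0],[-3.7,-4.29,0],[-3.7,-4.29,0],[-3.7,-4.29,0],[-3.7,-4.29,0]],"twist":[0,0,0,0,0,0,0,0,0,0,0,-0.1],"grip":[0.43,0.43,0.43,0.43,0.43,0.43,0.43,0.43,0.43,0.43,0.43,0.43]}' 30
cat >> h.py <<'E'
O=np.array([.6396,-.1183]);a=np.radians(-6.4);RB=np.array([[np.cos(a),-np.sin(a)],[np.sin(a),np.cos(a)]])
def st():
    s=bot.observe(); R=np.array(s['ee_rot']); p=np.array(s['tcp_pos']); b=RB.T@(p[:2]-O)
    yb=RB.T@R[:2,1]; print('t',round(s['time'],2),'tcp',p.round(4),'box',(b*1000).round(1),'yaw',np.degrees(np.arctan2(yb[0],yb[1])).round(1),'gw',round(s['grip_width'],4),'F',np.round(s['force'],1))
    return s,R,b
def go(bx,by,z=None,s=None):
    s,R,b=st(); w=O+RB@np.array([bx,by])/1000; p=np.array(s['tcp_pos']); dz=0 if z is None else z-p[2]
    print('slide cm',(R.T@np.r_[w-p[:2],dz]*100).round(2))
E
python3 -c "
from h import *
go(-169,-33)"
```

```text
time: 1.6
tcp_pos: [0.4343, -0.0257, 0.2814]
ee_rot: [[-0.951, 0.308, 0.0], [0.308, 0.951, 0.0], [-0.0, 0.0, -1.0]]
force: [0.6, 0.9, 0.6]
grip_width: 0.049
finger_force: 0.0
t 1.6 tcp [ 0.4343 -0.0257  0.2814] box [-214.3   69.2] yaw 11.5 gw 0.049 F [0.6 0.9 0.6]
slide cm [-6.48 -9.1  -0.  ]
```

```bash
python3 -m inch '{"slide":[[-3.24,-4.55,0],[-3.24,-4.55,0],[0,0,5],[0,0,5],[0,0,4],[0,0,0]],"twist":[0,0,0,0,0,0],"grip":[0.43,0.43,0.43,0.43,0.43,0.43]}'
python3 - <<'E'
from h import *
go(-169,-33,.13)
for n in('top','wrist','side'):
    im,d,ci=snap(n); 
    if n=='top': a=im[95:275,235:415]
    if n=='side': a=im[130:260,180:370]
    if n=='wrist': a=im
    cv2.imwrite(f'pics/{n}1.png',cv2.resize(a,None,fx=3 if n!='wrist' else 1,fy=3 if n!='wrist' else 1)[:,:,::-1])
E
```

```text
time: 2.35
tcp_pos: [0.4661, -0.1304, 0.1395]
ee_rot: [[-0.951, 0.31, -0.005], [0.31, 0.951, 0.0], [0.005, -0.001, -1.0]]
force: [0.6, 0.3, 0.7]
grip_width: 0.0489
finger_force: 0.0
t 2.35 tcp [ 0.4661 -0.1304  0.1395] box [-171.1  -31.4] yaw 11.7 gw 0.0489 F [0.6 0.3 0.7]
slide cm [-0.24 -0.12  0.95]
```

View pics/wrist1.png

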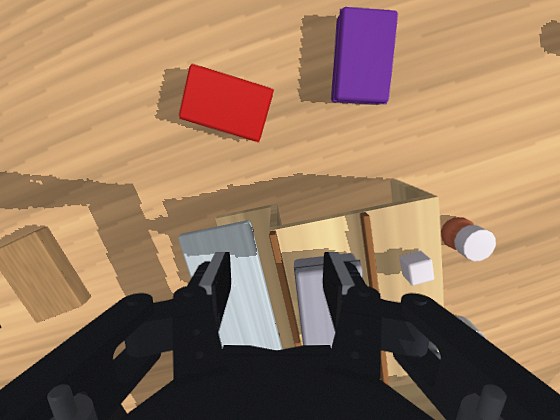

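View pics/side1.png

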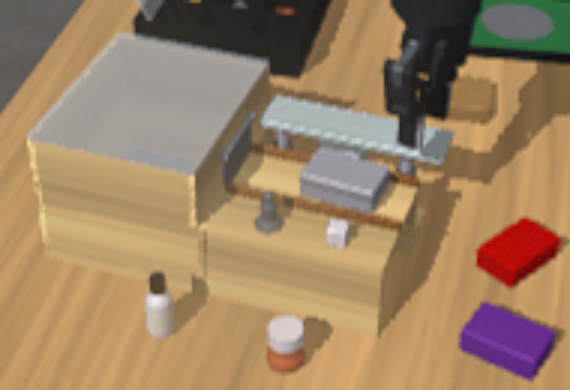

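The wrist view shows the tin's rear top edge at about (295,262) to (330,258) and the fingertips at about (218,258) and (338,256). The side view shows the fingertips still above the bar's near end.

```bash
python3 - <<'E'
from h import *
ci=bot.camera_info('wrist')
def B(uv,z):
    p=onplane(ci,uv,z); return np.c_[(p[:,:2]-O)@RB*1000,p[:,2]*1000].round(1)
print('tin rear top edge',B([(296,268),(327,262)],.106))
print('bar near corners',B([(181,236),(251,222)],.110))
print('rails near ends top',B([(273,232),(366,213)],.09))
print('tips?',B([(205,255),(228,255),(326,255),(350,255)],.143))
E
```

```text
tin rear top edge [[-1.459e+02 -2.120e+01  1.060e+02]
 [-1.460e+02  1.000e-01  1.060e+02]]
bar near corners [[-185.1  -89.6  110. ]
 [-185.2  -43.   110. ]]
rails near ends top [[-168.9  -32.5   90. ]
 [-169.4   34.3   90. ]]
tips? [[-181.9  -66.2  143. ]
 [-179.5  -54.2  143. ]
 [-168.9   -3.   143. ]
 [-166.2    9.5  143. ]]
```

```bash
python3 -m inch '{"slide":[[0,-0.2,1.5],[0,0,1.5],[0,0,0.5],[0,0,0.5],[0,0,0]],"twist":[0,0,0,0,0],"grip":[0.43,0.43,0.43,0.43,0.43]}'; python3 -m inch '{"slide":[[0,0,0.5],[0,0,0]],"twist":[0,0],"grip":[0.43,0.43]}';python3 -c "
from h import *
st()"
```

```text
time: 3.12
tcp_pos: [0.4668, -0.1324, 0.1011]
ee_rot: [[-0.951, 0.31, -0.001], [0.31, 0.951, 0.0], [0.001, -0.0, -1.0]]
force: [-2.2, 0.1, 3.0]
grip_width: 0.0485
finger_force: 1.6
time: 3.38
tcp_pos: [0.4671, -0.1325, 0.0962]
ee_rot: [[-0.951, 0.31, 0.0], [0.31, 0.951, -0.0], [-0.0, -0.0, -1.0]]
force: [-0.6, 0.8, 3.8]
grip_width: 0.0485
finger_force: 2.1
t 3.38 tcp [ 0.4671 -0.1325  0.0962] box [-169.8  -33.3] yaw 11.6 gw 0.0485 F [-0.6  0.8  3.8]
```

```bash
python3 -m inch '{"slide":[[0,0,0.5],[0,0,0.5],[0,0,0]],"twist":[0,0,0],"grip":[0.43,0.43,0.43]}';python3 - <<'E'
from h import *
st()
im,d,ci=snap('top')
uv=[(345+i,160+j) for i in range(-2,3) for j in range(-4,20,3)]
p=withdepth(ci,uv,[d[v,u] for u,v in uv]); print('bar z',np.median(p[:,2]))
im2,d2,c2=snap('side')
a=cv2.resize(im[95:235,255:395],(420,420)); b=cv2.resize(im2[130:270,180:320],(420,420)) 
b=cv2.resize(im2[120:250,180:345],(533,420)); a=cv2.resize(im[105:235,255:337],(265,420))
cv2.imwrite('pics/c2.png',np.hstack([a,b])[:,:,::-1])
E
```

```text
time: 3.75
tcp_pos: [0.4672, -0.1325, 0.0863]
ee_rot: [[-0.951, 0.31, 0.0], [0.31, 0.951, -0.0], [-0.0, -0.0, -1.0]]
force: [-0.8, 0.4, 5.7]
grip_width: 0.0486
finger_force: 2.7
t 3.75 tcp [ 0.4672 -0.1325  0.0863] box [-169.7  -33.4] yaw 11.6 gw 0.0486 F [-0.8  0.4  5.7]
bar z 0.5952591880415999
```

View pics/c2.png

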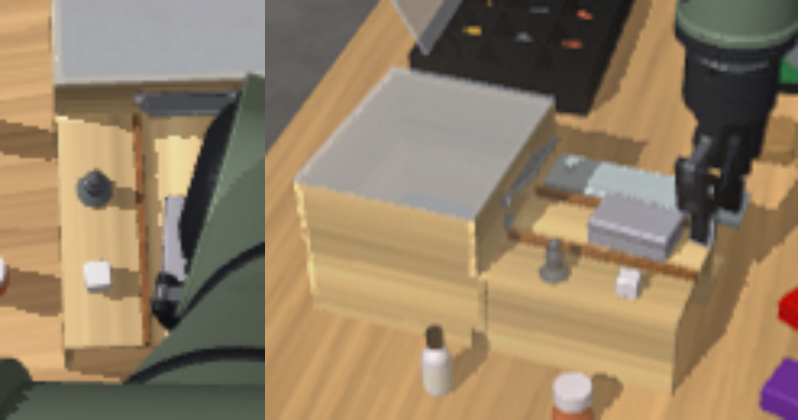

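The flap is swung up and out at crop (530,175), the tin is undisturbed, and the lane finger stands right behind it at (700,230). Next is the push.

```bash
python3 -m inch '{"slide":[[-0.98,0.2,-0.1],[-0.98,0.2,0],[-0.98,0.2,0],[-0.98,0.2,0],[-0.98,0.2,0],[-0.98,0.2,0],[-0.98,0.2,0],[0,0,0]],"twist":[0,0,0,0,0,0,0,0],"grip":[0.43,0.43,0.43,0.43,0.43,0.43,0.43,0.43]}';python3 - <<'E'
from h import *
st()
im2,d2,c2=snap('side'); im,d,ci=snap('top')
b=cv2.resize(im2[120:250,180:345],(533,420)); a=cv2.resize(im[105:235,255:337],(265,420))
cv2.imwrite('pics/c3.png',np.hstack([a,b])[:,:,::-1])
E
```

```text
time: 4.85
tcp_pos: [0.5376, -0.1405, 0.0877]
ee_rot: [[-0.951, 0.31, 0.001], [0.31, 0.951, -0.0], [-0.001, 0.0, -1.0]]
force: [2.1, -0.2, 5.9]
grip_width: 0.0491
finger_force: 2.6
t 4.85 tcp [ 0.5376 -0.1405  0.0877] box [-98.9 -33.5] yaw 11.6 gw 0.0491 F [ 2.1 -0.2  5.9]
```

View pics/c3.png

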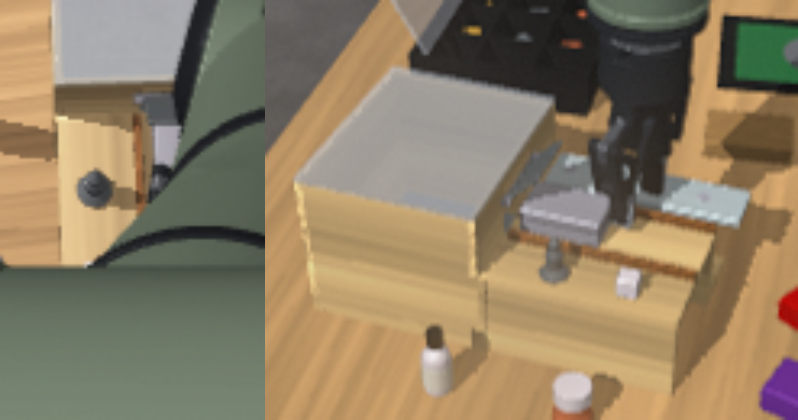

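The tin's front is reaching the mouth at crop (520,205), with the finger behind it at (615,200) and the flap clear above.

```bash
python3 -m inch '{"slide":[[-0.98,0.2,0],[-0.98,0.2,0],[0,0,0]],"twist":[0,0,0],"grip":[0.43,0.43,0.43]}'; python3 -m inch '{"slide":[[-1.2,0.24,0],[-1.7,0.35,0],[0,0,0]],"twist":[0,0,0],"grip":[0.43,0.43,0.43]}';python3 - <<'E'
from h import *
st()
im2,d2,c2=snap('side')
cv2.imwrite('pics/c4.png',cv2.resize(im2[120:250,180:345],(660,520))[:,:,::-1])
E
```

```text
time: 5.32
tcp_pos: [0.5575, -0.1428, 0.0877]
ee_rot: [[-0.951, 0.309, 0.001], [0.309, 0.951, -0.001], [-0.002, -0.0, -1.0]]
force: [2.9, -0.2, 5.7]
grip_width: 0.0486
finger_force: 2.6
time: 5.7
tcp_pos: [0.5863, -0.1459, 0.0872]
ee_rot: [[-0.951, 0.309, 0.0], [0.309, 0.951, -0.0], [-0.0, -0.0, -1.0]]
force: [-2.2, -0.2, -0.3]
grip_width: 0.0484
finger_force: 0.0
t 5.7 tcp [ 0.5863 -0.1459  0.0872] box [-49.9 -33.4] yaw 11.6 gw 0.0484 F [-2.2 -0.2 -0.3]
```

View pics/c4.png

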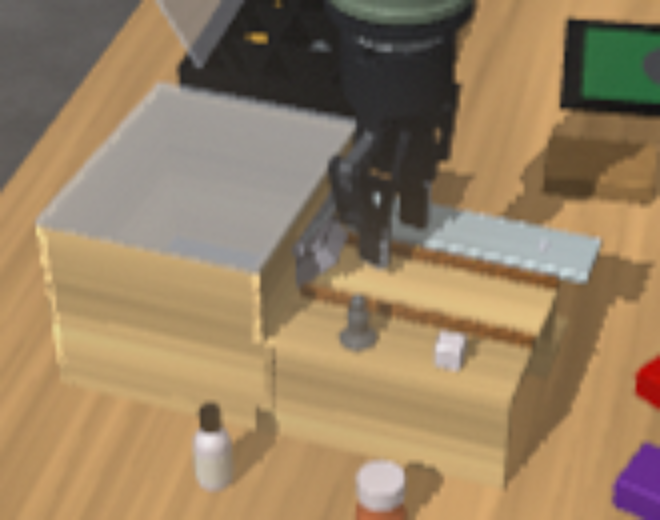

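The tin has largely gone into the mouth; grey shows at (320,245). The bar load vanished, so the flap may be touching the finger or the tin. I'll back off a little with the bar still held and look.

```bash
python3 -m inch '{"slide":[[0.98,-0.2,0],[0.98,-0.2,0],[0,0,0]],"twist":[0,0,0],"grip":[0.43,0.43,0.43]}';python3 - <<'E'
from h import *
st()
im2,d2,c2=snap('side'); np.savez('s5.npz',im=im2,d=d2)
cv2.imwrite('pics/c5.png',cv2.resize(im2[135:225,190:300],(770,600)[:2],interpolation=2)[:,:,::-1])
E
```

```text
time: 6.12
tcp_pos: [0.5644, -0.1437, 0.0878]
ee_rot: [[-0.951, 0.31, -0.0], [0.31, 0.951, 0.0], [0.0, 0.0, -1.0]]
force: [-3.4, -0.2, 5.1]
grip_width: 0.0486
finger_force: 2.6
t 6.12 tcp [ 0.5644 -0.1437  0.0878] box [-71.9 -33.7] yaw 11.7 gw 0.0486 F [-3.4 -0.2  5.1]
```

View pics/c5.png

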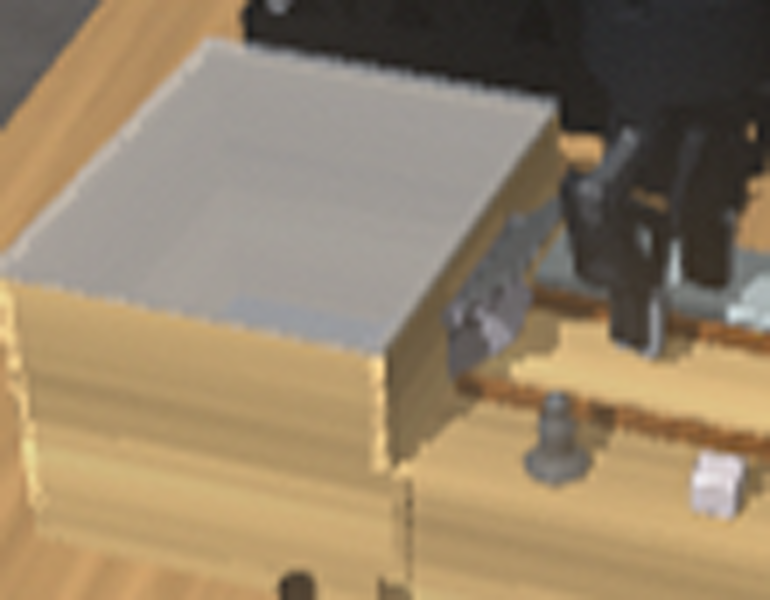

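The tin is hanging tilted in the mouth, with its tail showing at crop (495,315). I'll locate the tail.

```bash
python3 - <<'E'
from h import *
z=np.load('s5.npz'); ci=bot.camera_info('side')
for c in [(495,315),(515,300),(490,340),(515,325),(470,350),(520,240),(555,200),(460,300)]:
    u,v=int(round(190+c[0]/7)),int(round(135+c[1]/6.667)); p=withdepth(ci,[(u,v)],z['d'][v,u])[0]
    print(c,z['im'][v,u],(RB.T@(p[:2]-O)*1000).round(1),(p[2]*1000).round(1))
E
```

```text
(495, 315) [114 109 111] [-16.6  13.9] 111.7
(515, 300) [106 102 102] [-16.3 -10. ] 102.1
(490, 340) [147 142 149] [-16.6  21.7] 103.6
(515, 325) [123 106  86] [-23.1   8.2] 102.6
(470, 350) [93 87 85] [-8.1 22.8] 98.8
(520, 240) [92 91 89] [-19.5  -2.3] 138.4
(555, 200) [87 88 88] [-24.8 -27.7] 143.2
(460, 300) [104 103 103] [-8.5 29.5] 127.1
```

```bash
python3 -m inch '{"slide":[[-0.98,0.2,0.05],[-2.35,0.48,0],[0,0,0]],"twist":[0,0,0],"grip":[0.43,0.43,0.43]}';python3 - <<'E'
from h import *
st()
E
python3 -m inch '{"slide":[[-0.4,0.08,0],[0,0,0]],"twist":[0,0],"grip":[0.43,0.43]}';python3 - <<'E'
from h import *
st()
im2,d2,c2=snap('side'); np.savez('s6.npz',im=im2,d=d2)
cv2.imwrite('pics/c6.png',cv2.resize(im2[135:225,190:300],(770,600)[:2],interpolation=2)[:,:,::-1])
E
```

```text
time: 6.55
tcp_pos: [0.5976, -0.1475, 0.0859]
ee_rot: [[-0.951, 0.309, -0.004], [0.309, 0.951, 0.0], [0.004, -0.001, -1.0]]
force: [-4.4, 0.0, 0.7]
grip_width: 0.0487
finger_force: 0.0
t 6.55 tcp [ 0.5976 -0.1475  0.0859] box [-38.5 -33.7] yaw 11.6 gw 0.0487 F [-4.4  0.   0.7]
time: 6.8
tcp_pos: [0.5987, -0.1476, 0.0858]
ee_rot: [[-0.951, 0.309, -0.009], [0.309, 0.951, 0.002], [0.009, -0.001, -1.0]]
force: [-25.9, 2.8, 8.2]
grip_width: 0.0484
finger_force: 0.0
t 6.8 tcp [ 0.5987 -0.1476  0.0858] box [-37.4 -33.7] yaw 11.6 gw 0.0484 F [-25.9   2.8   8.2]
```

View pics/c6.png

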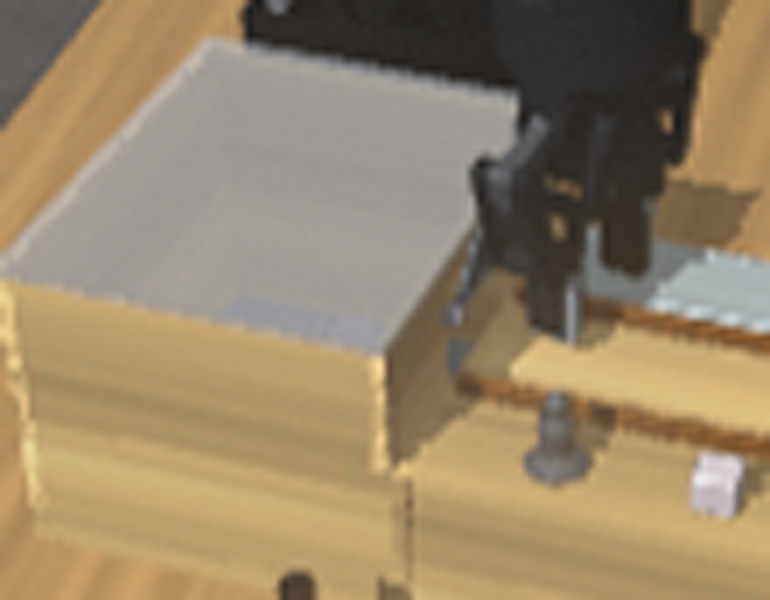

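The tin is gone from the lane and mouth. The finger is leaning on the fully open flap at 26 N, so I'll back straight off with the bar held, then lift.

```bash
python3 -m inch '{"slide":[[0.98,-0.2,0],[1.47,-0.3,0],[1.96,-0.4,0],[1.96,-0.4,0],[0,0,0]],"twist":[0,0,0,0,0],"grip":[0.43,0.43,0.43,0.43,0.43]}';python3 -c "
from h import *
st()"
python3 -m inch '{"slide":[[0,0,-0.6],[0,0,-0.6],[0,0,-0.6],[0,0,-0.6],[0,0,-1],[0,0,-2],[0,0,-4],[0,0,-5],[4,0,-3],[5,0,0],[0,0,0]],"twist":[0,0,0,0,0,0,0,0,0,0,0],"grip":[0.43,0.43,0.43,0.43,0.43,0.43,0.43,0.43,0.43,0.43,0.43]}'
python3 - <<'E'
from h import *
st()
im2,d2,c2=snap('side');im,d,ci=snap('top');np.savez('s7.npz',im=im2,d=d2,imt=im,dt=d)
b=cv2.resize(im2[130:260,180:330],(460,400)); a=cv2.resize(im[55:235,235:385],(333,400))
cv2.imwrite('pics/c7.png',np.hstack([a,b])[:,:,::-1])
E
```

```text
time: 7.48
tcp_pos: [0.5372, -0.1406, 0.0874]
ee_rot: [[-0.951, 0.31, -0.0], [0.31, 0.951, 0.0], [0.0, 0.0, -1.0]]
force: [-3.7, 0.9, 5.0]
grip_width: 0.049
finger_force: 2.6
t 7.47 tcp [ 0.5372 -0.1406  0.0874] box [-99.2 -33.6] yaw 11.7 gw 0.049 F [-3.7  0.9  5. ]
time: 8.85
tcp_pos: [0.4514, -0.1121, 0.2617]
ee_rot: [[-0.951, 0.309, 0.001], [0.309, 0.951, 0.001], [-0.0, 0.002, -1.0]]
force: [0.2, 0.0, -0.3]
grip_width: 0.0489
finger_force: 0.0
t 8.85 tcp [ 0.4514 -0.1121  0.2617] box [-187.7  -14.8] yaw 11.6 gw 0.0489 F [ 0.2  0.  -0.3]
```

View pics/c7.png

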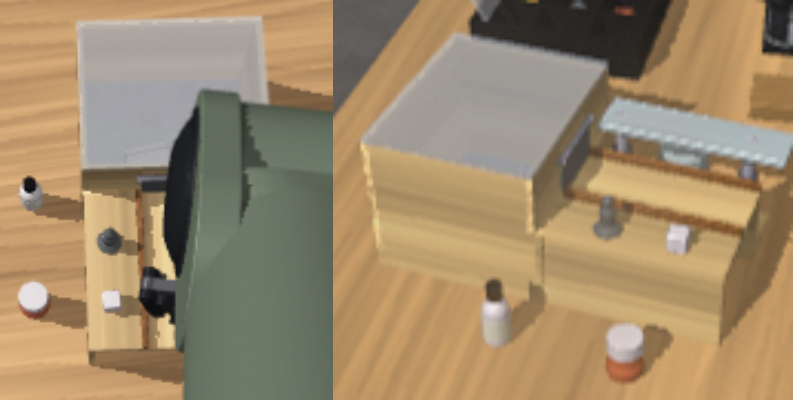

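The flap is shut at (575,155), the bar is up and the lane is empty. The tin shows through the clear roof at (150,155), and the bystanders near the platform are where they were.

```bash
python3 -c "
from plant import bot
print(bot.hand_in())"
```

```text
the job is handed in; nothing more can be done
None
```

The tin is in the returns box, the bar is up, the flap is shut, and the job was handed in after about 9 s of robot time; the tin hung in the mouth at first, and the second push that freed it briefly leaned the finger on the open flap at about 26 N.

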